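# Set up the chick-house ramp and hold the pop door open

### The arm

A 7-joint arm with a two-finger parallel gripper is mounted at the origin on the work surface. World frame = base frame: x ahead of the robot, y to its left, z up, the work surface at z = 0. Lengths are in m, angles in rad, forces in N, time in s.
With the tool pointing down it reaches from about 0.4 to 0.85 m from the base axis. Payload 10.4 kg.
Tool frame: the origin (TCP) lies at the very end of the fingers, on their centre line; the grasp point (between the pads) lies 19 mm behind it; z points along the fingers, y is the direction in which the jaws open and shut (so a half turn about z gives the same grasp; the last joint's range is limited). The gripper opens to 87 mm and grips with 3 to 60 N. Pads are 19 mm wide; open, the fingers measure 117 mm over their backs; the gripper's body (75 mm by 190 mm) begins 51 mm behind the grasp point.
Start: joints at [-1.228, 0.332, -0.065, 1.46, 0.022, 1.35, -0.088], TCP at [0.224, 0.584, 0.223] pointing down, gripper open.
Joint ranges: [-2.6, 2.6], [-0.5, 2.12], [-1.47, 1.34], [0.16, 2.42], [-1.27, 4.41], [0.06, 2.06], [-2.6, 2.6]. Speed limits (rad/s): [2.22, 2.22, 2.79, 2.79, 3.14, 3.14, 3.14].

### API

Orientations are given as a unit quaternion [x, y, z, w].
In Python, from bench import read_state, camera, close_job gives the robot as it stands.
- The arm moves only by the shell command python3 -m inch 'ROWS' [OPENING] [FORCE]. ROWS is JSON, a list of rows, each a list of 6 numbers: the shift along the tool's x, y, z as a fraction of full scale, then the turn, a rotation vector about the tool's x, y, z as a fraction of full scale. In form: [[tx, ty, tz, ax, ay, az], ...]. A call has 1 to 5 rows; each row shifts and turns the commanded pose from where the row before left it, along the tool's axes as they then stand; what a row does not reach is not made up. Full scale, the value 1, is 0.04 m for a shift and 120 degrees for a turn. A row lasts 1/8 s, in which the tool goes at most 62.5 mm and 10.7 degrees, less where a joint would pass 70% of its speed; a pose out of reach is approached as far as the arm can. A call with a number of a shift or a turn outside -1 to 1 is refused whole. A call with a gripper value outside its range is refused whole. OPENING is the opening, from -1 (shut) to 1 (fully open), so that 0 is half open, set as the call begins (- or left out, the last holds). The fingers move at their own pace and stop on an object; FORCE is the grip in N (left out, the last holds). Time passes only in rows, so rows that do not move let the fingers close. It gives the time, the measured TCP pose, the force and the opening at its end, in the units of the state.
- read_state(): the state, without advancing time (a new reading comes with each control period).
- camera(name): name is "scene" or "top" or "wrist"; returns a dict with "img" (420x560x3 uint8, red, green, blue), "depth" (420x560 float32, m along the optical axis (not along the pixel's ray), 0 where there is no reading), "fx", "fy", "cx", "cy" (pixels), "position" and "orientation" of the camera in the world; the wrist camera has in their place "tool_from_camera" (4x4, takes a point from camera to tool coordinates, whose origin is the TCP and whose axes are the flange's). Camera axes: x right, y down, z forward; pixel columns grow to the right and rows downward; lengths in m; the calibration is good to about 2 mm. A picture is of the moment at which its call begins: read the wrist's pose just before it.
- close_job(): hands the job in, once; it reports no verdict.
The state is a dict: "time": time; "joint_positions": joint angles; "joint_vel": joint speeds; "joint_torque": joint torques, N m; "ee_pos": TCP position; "eef_rot": TCP orientation; "ft_force": force on the tool from outside, world axes, zero at the start; "torque": the same for the moment, N m; "width": finger opening in m.
Only numpy, scipy, OpenCV 4.12 (cv2) and the standard library are available. Lean on these libraries where they do the work, as an engineer would, in place of code of your own. Each camera call takes 0.05 s, during which the arm holds its last target.

### The job

Lean the loose ramp board, cleats up, on the small chick house: its upper end resting on top of the landing, centred in front of the door and square to it, its lower end on the bench, and let go of it. Then press the latch button on the roof right in, take the telescoping door handle and pull it straight up past its first stop to its second stop, and finish holding it there with the door fully raised (it drops if you let go). Leave the drinker, feeder and trough beside it alone.

Things in the scene. Friction and masses are not known exactly. Their poses are not given: they have to be found in the camera images.
- coop: small wooden chick house, fixed, 300 mm wide, 190 deep, roof 187 high. Origin: on the bench under the door's middle, on the front wall's plane; x points into the house, y along the front, z up. Landing before the door: x -60 to 0, y -70 to 70, top at 80 mm, clear bench before it. Door guides stand on it at y +-56 to +-68, out to x -18; the door's tube reaches to x -17
- ramp_center (a point): centre of the loose wooden ramp board, 240 mm long (its x axis), 60 mm wide (y), 15 mm thick (z), about 0.14 kg, with six cross cleats 4 mm high on its upper side (+z); it starts flat on the bench, cleats up. The two ends are alike; either may be the upper one
- ramp_end_a (a point): middle of the lower edge of the ramp's +x end (on its underside)
- ramp_end_b (a point): middle of the lower edge of the ramp's -x end (on its underside)
- ramp: the same ramp board; origin at the centre of its underside
- button_top (a point): middle of the top of the round steel latch button, 28 mm across, on an aluminium housing 40 mm wide at the roof's edge; chick-house x 2, y -88 mm, top 249 mm above the bench when out. Press straight down
- button (a joint): how far the button is pressed, 0 to 0.008 m; it takes about 3 N and stays in. Pressed, it draws back the bolt that lies over the handle's tongue; until then the handle is locked
- grip_center (a point): centre of the handle's grip, a dark wooden bar 70 mm long (along the chick-house y axis), 14 mm thick (x), 26 mm tall, 228 mm above the bench when stowed, at chick-house x -10, y 0 mm; its underside is 28 mm above the roof
- grip: the same grip bar; its origin lies 228 mm below the bar's centre
- lift_handle (a joint): first stage of the telescope, 0 to 0.050 m up: the handle's rod slides out of the tube on the door, about 1.5 N, as far as the first stop
- door (a joint): second stage, 0 to 0.060 m up: beyond the first stop the pull lifts the door itself, about 4 to 5 N, as far as the second stop (hard). It falls shut when let go
- drinker: bystander: small drinker, a white bottle on a green dish, 106 mm across and 107 mm high; origin under its centre
- feeder: bystander: galvanised feeder, 136 mm across and 145 mm high; origin under its centre
- trough: bystander: metal feed trough 240 x 75 x 52 mm; origin under its centre
There are look-alikes about, which are no part of the job. There is more than one size of the ramp; the job needs the larger.

How it is judged:
By the outcome, as a careful person would: the job done as asked, in the order asked, and still so for the second after the job is handed in, while the arm keeps its last pose, push and grip.
It also fails if it takes over 54 s, if anything falls off the work surface, if the arm or the gripper's body presses on something with over 40 N, if the wrist force passes 120 N, or if a joint passes its speed limit or range.

## Working session

There is one attempt and no reset: what is moved stays moved. The work goes in short steps, Python scripts to look and compute and a shell command to move; the robot and the scene stay as the last step left them, time stands still between calls to the robot, and variables do not carry over. Pictures are saved under pics/ and viewed, and the job is handed in when it is done.

```bash
mkdir -p pics; ls; cat > h.py <<'E'
import numpy as np,cv2
from scipy.spatial.transform import Rotation as R
from bench import read_state,camera
def snap(name,fn):
    s=read_state(); c=camera(name); cv2.imwrite('pics/'+fn+'.png',cv2.cvtColor(c['img'],cv2.COLOR_RGB2BGR))
    if name=='wrist':
        T=np.eye(4);T[:3,:3]=R.from_quat(s['eef_rot']).as_matrix();T[:3,3]=s['ee_pos'];T=T@np.array(c['tool_from_camera'])
    else:
        T=np.eye(4);T[:3,:3]=R.from_quat(c['orientation']).as_matrix();T[:3,3]=c['position']
    np.savez('pics/'+fn+'.npz',T=T,d=c['depth'],K=[c['fx'],c['fy'],c['cx'],c['cy']],img=c['img'])
    return c
def cloud(fn):
    z=np.load('pics/'+fn+'.npz');fx,fy,cx,cy=z['K'];d=z['d'];v,u=np.indices(d.shape)
    P=np.stack([(u-cx)*d/fx,(v-cy)*d/fy,d],-1)@z['T'][:3,:3].T+z['T'][:3,3]
    P[d==0]=np.nan
    return P,z['img']
E
python3 - <<'E'
from h import *
for n in('scene','top','wrist'): snap(n,n+'0')
s=read_state()
for k in s: print(k,np.round(s[k],4))
E
```

```text
pics
time 0.15
joint_positions [-1.2276  0.3328 -0.0647  1.4607  0.0216  1.3499 -0.0885]
joint_vel [-0.0019 -0.0015  0.0007 -0.0011  0.001   0.001  -0.001 ]
joint_torque [ 1.40000e-03 -6.23628e+01  2.51000e-02 -3.90140e+01 -6.12000e-02
  3.72000e-02  1.00000e-04]
ee_pos [0.2234 0.5834 0.2219]
eef_rot [ 1.819e-01  9.833e-01 -5.000e-04 -1.000e-04]
ft_force [ 0.0384 -0.1355  0.0033]
torque [-0.0044  0.0008  0.0308]
width 0.0869
```

View pics/scene0.png

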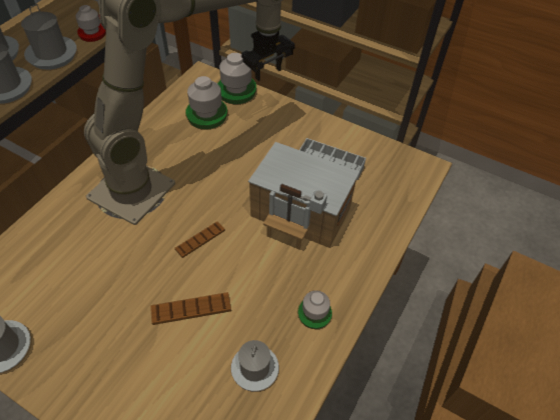

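View pics/top0.png

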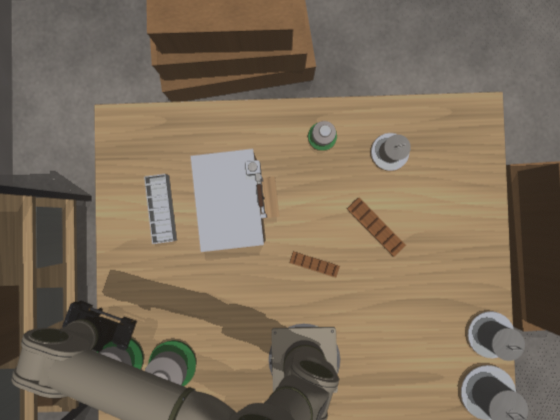

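View pics/wrist0.png

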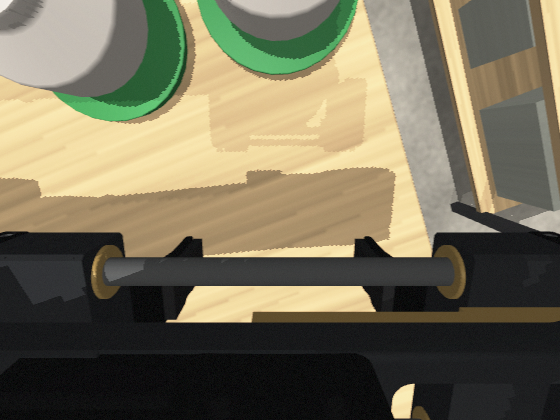

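The top view shows the robot base at about (303,358), the house at (228,200) and its front facing right with the button at (252,167) and the landing at (271,198). The larger ramp is at (376,227) and the small look-alike at (314,264). Next I'll measure them.

```bash
python3 - <<'E'
from h import *
P,img=cloud('top0')
def near(u,v): return np.round(P[v,u],3)
for n,p in dict(ramp=(376,227),small=(314,264),roof=(225,200),button=(252,167),grip=(261,195),landing=(271,198),base=(303,385),drinker=(322,130),feeder=(396,148),trough=(160,205)).items(): print(n,near(*p))
hsv=cv2.cvtColor(img,cv2.COLOR_RGB2HSV)
# ramp by height
def rect(m,lab):
    pts=P[m]; pts=pts[~np.isnan(pts[:,0])]
    r=cv2.minAreaRect((pts[:,:2]*1000).astype(np.float32)); print(lab,len(pts),np.round(r[0],1),np.round(r[1],1),round(r[2],2),'z',np.round(np.percentile(pts[:,2],[2,50,98]),4))
    print(np.round(cv2.boxPoints(r),1).tolist())
Z=P[...,2]
v,u=np.indices(Z.shape)
def box(a,b,c,d): return (u>a)&(u<b)&(v>c)&(v<d)
rect(box(340,410,190,265)&(Z>.008)&(Z<.04),'ramp')
rect(box(285,345,245,285)&(Z>.006)&(Z<.04),'small')
rect(box(185,268,145,255)&(Z>.178)&(Z<.195),'roof')
rect(box(262,285,170,230)&(Z>.07)&(Z<.09),'landing')
rect(box(240,262,155,178)&(Z>.225),'button')
rect(box(240,262,155,178)&(Z>.244),'buttontop')
rect(box(253,272,178,210)&(Z>.225),'grip')
rect(box(300,345,110,160)&(Z>.01),'drinker')
rect(box(365,415,125,175)&(Z>.01),'feeder')
rect(box(140,180,170,250)&(Z>.01),'trough')
E
```

```text
ramp [ 0.468 -0.272  0.017]
small [ 0.341 -0.047  0.011]
roof [0.571 0.242 0.186]
button [0.666 0.149 0.245]
grip [0.58  0.124 0.241]
landing [0.579 0.099 0.08 ]
base [0.078 0.02  0.399]
drinker [ 0.803 -0.08   0.106]
feeder [ 0.731 -0.321  0.125]
trough [0.568 0.506 0.005]
ramp 1162 [ 471.7 -272.4] [240.8 238.8] 1.12 z [0.0087 0.0158 0.0233]
[[349.0, -155.39999389648438], [353.6000061035156, -394.20001220703125], [594.4000244140625, -389.5], [589.7000122070312, -150.6999969482422]]
small 629 [337.  -52.8] [205.  136.4] 88.55 z [0.0064 0.0115 0.0184]
[[266.20001220703125, -153.5], [402.6000061035156, -157.0], [407.79998779296875, 48.0], [271.3999938964844, 51.400001525878906]]
roof 5950 [571.3 227.3] [306.7 218.2] 5.09 z [0.1821 0.1869 0.1919]
[[408.8999938964844, 322.29998779296875], [428.29998779296875, 105.0], [733.7999877929688, 132.1999969482422], [714.4000244140625, 349.5]]
landing 546 [562.   99.7] [ 55.3 178.8] 88.55 z [0.0741 0.0801 0.0858]
[[471.8999938964844, 74.4000015258789], [650.7000122070312, 69.9000015258789], [652.0999755859375, 125.0999984741211], [473.299987792968
[... 661 characters left out ...]
 [629.7999877929688, 140.0]]
drinker 669 [794.3 -87.7] [102.3  90.9] 72.61 z [0.0133 0.0841 0.1105]
[[735.5999755859375, -123.0], [822.4000244140625, -150.10000610351562], [853.0, -52.5], [766.2000122070312, -25.299999237060547]]
feeder 1144 [ 738.3 -331.7] [131.8 135.2] 73.5 z [0.013  0.0751 0.1258]
[[654.7999877929688, -375.70001220703125], [784.4000244140625, -414.1000061035156], [821.9000244140625, -287.70001220703125], [692.2999877929688, -249.3000030517578]]
trough 783 [553.2 497.9] [240.3  78.8] 5.7 z [0.011  0.044  0.0561]
[[429.70001220703125, 525.2000122070312], [437.6000061035156, 446.79998779296875], [676.7000122070312, 470.70001220703125], [668.9000244140625, 549.0999755859375]]
```

```bash
python3 - <<'E'
from h import *
im=cv2.imread('pics/top0.png')[110:290,130:430]; cv2.imwrite('pics/top0z.png',cv2.resize(im,None,fx=2.6,fy=2.6,interpolation=cv2.INTER_CUBIC))
im=cv2.imread('pics/scene0.png')[120:340,130:400]; cv2.imwrite('pics/scene0z.png',cv2.resize(im,None,fx=2.7,fy=2.7,interpolation=cv2.INTER_CUBIC))
E
```

```text
(no output)
```

View pics/top0z.png

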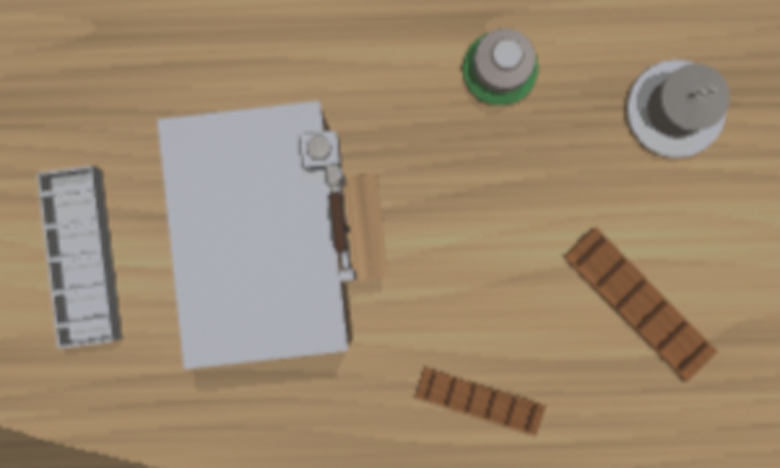

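View pics/scene0z.png

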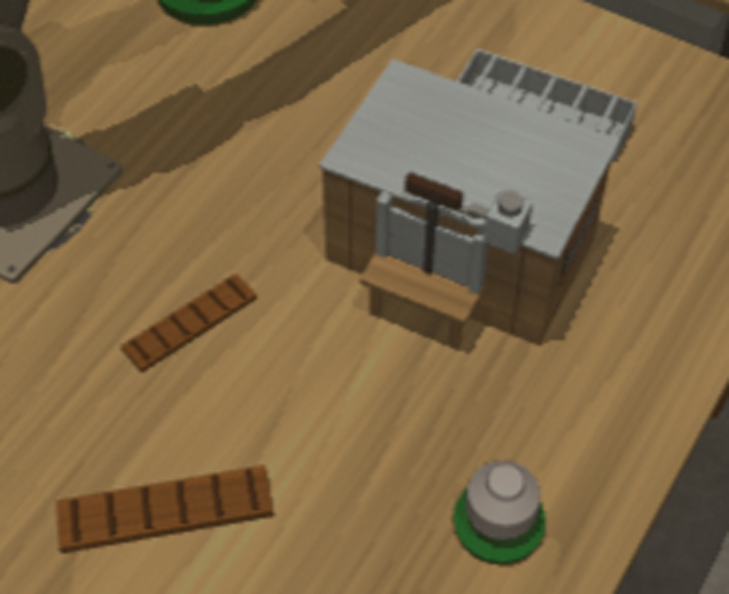

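```bash
cat >> h.py <<'E'
def tip():
    s=read_state(); return np.array(s['ee_pos']),R.from_quat(s['eef_rot'])
def plan(p,q,n,start=None):
    """print n rows from the measured (or given) pose to p,q"""
    p0,r0=start if start else tip()
    rv=(r0.inv()*q).as_rotvec()
    pc,rc=np.array(p0,float),r0
    for i in range(n):
        pd=p0+(p-p0)*(i+1)/n
        t=np.round(rc.inv().apply(pd-pc)/.04,2)
        w=np.round(np.degrees((rc.inv()*(r0*R.from_rotvec(rv*(i+1)/n))).as_rotvec())/120,3)
        print('[%s]'%','.join('%g'%(x+0) for x in [*t,*w]),end=',\n' if i%5==4 else ',')
        pc=pc+rc.apply(t*.04); rc=rc*R.from_rotvec(np.radians(w*120))
    print('\nend',np.round(pc,4),np.round(rc.as_quat(),3),'rot deg',round(np.degrees(np.linalg.norm(rv)),1)); return pc,rc
def down(jaw_deg):
    """tool down with jaw axis y at world angle"""
    a=np.radians(jaw_deg);y=np.array([np.cos(a),np.sin(a),0]);z=np.array([0,0,-1.]);x=np.cross(y,z)
    return R.from_matrix(np.stack([x,y,z],1))
E
python3 - <<'E'
from h import *
P,img=cloud('top0')
hsv=cv2.cvtColor(img,cv2.COLOR_RGB2HSV).astype(int)
print(hsv[227,376],hsv[240,300],hsv[218,365])
v,u=np.indices(hsv.shape[:2])
m=((u>335)&(u<415)&(v>185)&(v<270)&(img[...,0].astype(int)-img[...,2]>45)&(hsv[...,2]<150)&(hsv[...,0]<13)).astype(np.uint8)
n,l,st,_=cv2.connectedComponentsWithStats(m); k=1+np.argmax(st[1:,4]); m=l==k
# intersect rays with plane z=0.016
z=np.load('pics/top0.npz');fx,fy,cx,cy=z['K'];T=z['T']
def onplane(u,v,h):
    d=np.stack([(u-cx)/fx,(v-cy)/fy,np.ones_like(u,float)],-1)@T[:3,:3].T
    return T[:3,3]+d*((h-T[2,3])/d[...,2])[...,None]
Q=onplane(u[m],v[m],.016); r=cv2.minAreaRect((Q[:,:2]*1000).astype(np.float32)); print(m.sum(),r,Q.mean(0))
w,V=np.linalg.eigh(np.cov(Q[:,:2].T)); print('yaw',np.degrees(np.arctan2(V[1,1],V[0,1]))%180)
# rect depth cloud
a=m&(P[...,2]>.005); print(np.nanmean(P[a],0))
# grip
g=((u>253)&(u<272)&(v>178)&(v<212)&(hsv[...,2]<90)&(P[...,2]>.232)); print('grip',g.sum(),np.nanmean(P[g],0), cv2.minAreaRect((P[g][:,:2]*1000).astype(np.float32)))
m2=((u>185)&(u<268)&(v>145)&(v<255)&(abs(P[...,2]-.187)<.004)); m2=cv2.erode(m2.astype(np.uint8),np.ones((3,3)))>0
print('roof',cv2.minAreaRect((onplane(u[m2],v[m2],.187)[:,:2]*1000).astype(np.float32)))
L=(u>262)&(u<285)&(v>170)&(v<230)&(abs(P[...,2]-.08)<.004); print('landing',np.nanmedian(P[L],0))
E
```

```text
[ 13 139 125] [ 19  87 170] [ 13 139 125]
42 ((412.5088195800781, -324.65704345703125), (27.58308982849121, 50.656005859375), 43.379905700683594) [ 0.41433218 -0.32111315  0.016     ]
yaw 167.56867174201932
[ 0.41436306 -0.32092077  0.01670575]
grip 104 [0.58075311 0.12849229 0.23954893] ((580.9497680664062, 128.7332000732422), (67.56999206542969, 13.875981330871582), 5.07098388671875)
roof ((570.1212768554688, 236.16757202148438), (298.4319763183594, 193.0505828857422), 5.014256000518799)
landing [0.58205456 0.10227114 0.07998098]
```

```bash
python3 - <<'E'
from h import *
P,img=cloud('top0')
hsv=cv2.cvtColor(img,cv2.COLOR_RGB2HSV).astype(int)
v,u=np.indices(hsv.shape[:2])
m=((u>335)&(u<415)&(v>185)&(v<270)&(hsv[...,0]<16)&(hsv[...,1]>110)).astype(np.uint8)
n,l,st,_=cv2.connectedComponentsWithStats(m); k=1+np.argmax(st[1:,4]); m=l==k
z=np.load('pics/top0.npz');fx,fy,cx,cy=z['K'];T=z['T']
d=np.stack([(u[m]-cx)/fx,(v[m]-cy)/fy,np.ones(m.sum())],-1)@T[:3,:3].T
Q=T[:3,3]+d*((.016-T[2,3])/d[:,2])[:,None]
print(m.sum(),cv2.minAreaRect((Q[:,:2]*1000).astype(np.float32)),Q.mean(0))
w,V=np.linalg.eigh(np.cov(Q[:,:2].T)); yaw=np.degrees(np.arctan2(V[1,1],V[0,1]))%180; print('yaw',yaw)
A=plan(np.array([.45,.15,.36]),down(20),14)
A=plan(np.array([.475,-.271,.20]),down(-44),14,A)
E
```

```text
1154 ((470.204345703125, -272.0488586425781), (239.6737060546875, 61.286922454833984), 42.50376510620117) [ 0.46924489 -0.2726546   0.016     ]
yaw 42.93557688800169
[-0.65,-0.58,-0.25,0,0,0.029],[-0.69,-0.54,-0.24,0,0,0.029],[-0.72,-0.49,-0.25,0,0,0.03],[-0.75,-0.45,-0.24,0,0,0.029],[-0.78,-0.4,-0.25,0,0,0.029],
[-0.8,-0.36,-0.25,0,0,0.029],[-0.81,-0.3,-0.24,0,0,0.029],[-0.84,-0.26,-0.25,0,0,0.03],[-0.85,-0.2,-0.24,0,0,0.029],[-0.86,-0.15,-0.25,0,0,0.029],
[-0.87,-0.1,-0.24,0,0,0.029],[-0.87,-0.04,-0.25,0,0,0.029],[-0.87,0.01,-0.25,0,0,0.029],[-0.87,0.06,-0.24,0,0,0.03],
end [0.45   0.1501 0.3599] [ 0.574  0.819 -0.001  0.   ] rot deg 49.0
[-0.72,-0.21,0.29,0,0,0.038],[-0.74,-0.16,0.28,0,0,0.038],[-0.75,-0.1,0.29,0,0,0.038],[-0.75,-0.04,0.29,0,0,0.038],[-0.75,0.03,0.28,0,0,0.038],
[-0.75,0.08,0.29,0,0,0.038],[-0.74,0.14,0.28,0,0,0.039],[-0.73,0.2,0.29,0,0,0.038],[-0.7,0.26,0.29,0,0,0.038],[-0.69,0.31,0.28,0,0,0.038],
[-0.65,0.37,0.29,0,0,0.038],[-0.63,0.42,0.29,0,0,0.038],[-0.59,0.46,0.28,0,0,0.038],[-0.55,0.52,0.29,0,0,0.038],
end [ 0.4752 -0.271   0.1999] [ 0.92   0.391 -0.     0.   ] rot deg 64.0
```

The ramp measures 240 × 61 mm, so it is the larger one. Its centre is at (0.470, -0.272) and its yaw is 42.7°. I'm moving there.

```bash
python3 -m inch '[[-0.65,-0.58,-0.25,0,0,0.029],[-0.69,-0.54,-0.24,0,0,0.029],[-0.72,-0.49,-0.25,0,0,0.03],[-0.75,-0.45,-0.24,0,0,0.029],[-0.78,-0.4,-0.25,0,0,0.029]]' 1 25
python3 -m inch '[[-0.8,-0.36,-0.25,0,0,0.029],[-0.81,-0.3,-0.24,0,0,0.029],[-0.84,-0.26,-0.25,0,0,0.03],[-0.85,-0.2,-0.24,0,0,0.029],[-0.86,-0.15,-0.25,0,0,0.029]]'
python3 -m inch '[[-0.87,-0.1,-0.24,0,0,0.029],[-0.87,-0.04,-0.25,0,0,0.029],[-0.87,0.01,-0.25,0,0,0.029],[-0.87,0.06,-0.24,0,0,0.03]]'
```

```text
time: 0.78
ee_pos: [0.3049, 0.4276, 0.2719]
eef_rot: [0.33, 0.944, -0.0, -0.0]
ft_force: [-0.6, -0.9, 0.6]
width: 0.0872
time: 1.4
ee_pos: [0.3863, 0.2718, 0.3216]
eef_rot: [0.471, 0.882, 0.0, 0.0]
ft_force: [0.7, 1.1, 0.7]
width: 0.0872
time: 1.9
ee_pos: [0.4509, 0.1481, 0.3608]
eef_rot: [0.576, 0.818, 0.0, 0.0]
ft_force: [0.1, 0.2, -0.8]
width: 0.0871
```

```bash
python3 - <<'E'
from h import *
plan(np.array([.470,-.272,.20]),down(-47.3),14)
E
```

```text
[-0.72,-0.22,0.29,0,0,0.04],[-0.73,-0.16,0.28,0,0,0.04],[-0.75,-0.1,0.29,0,0,0.04],[-0.75,-0.04,0.29,0,0,0.04],[-0.75,0.03,0.29,0,0,0.039],
[-0.74,0.09,0.28,0,0,0.04],[-0.74,0.15,0.29,0,0,0.04],[-0.72,0.21,0.29,0,0,0.04],[-0.7,0.27,0.28,0,0,0.04],[-0.67,0.33,0.29,0,0,0.04],
[-0.65,0.38,0.29,0,0,0.04],[-0.61,0.44,0.29,0,0,0.04],[-0.57,0.49,0.28,0,0,0.04],[-0.53,0.53,0.29,0,0,0.04],
end [ 0.4701 -0.2719  0.2   ] [ 0.932  0.364  0.    -0.   ] rot deg 67.0
```

```bash
python3 -m inch '[[-0.72,-0.22,0.29,0,0,0.04],[-0.73,-0.16,0.28,0,0,0.04],[-0.75,-0.1,0.29,0,0,0.04],[-0.75,-0.04,0.29,0,0,0.04],[-0.75,0.03,0.29,0,0,0.039]]'
python3 -m inch '[[-0.74,0.09,0.28,0,0,0.04],[-0.74,0.15,0.29,0,0,0.04],[-0.72,0.21,0.29,0,0,0.04],[-0.7,0.27,0.28,0,0,0.04],[-0.67,0.33,0.29,0,0,0.04]]'
python3 -m inch '[[-0.65,0.38,0.29,0,0,0.04],[-0.61,0.44,0.29,0,0,0.04],[-0.57,0.49,0.28,0,0,0.04],[-0.53,0.53,0.29,0,0,0.04]]'
python3 - <<'E'
from h import *
snap('wrist','w1')
s=read_state();print(np.round(s['ee_pos'],4),np.round(s['eef_rot'],3),np.round(s['joint_positions'],2))
E
```

```text
time: 2.52
ee_pos: [0.4573, -0.0019, 0.3018]
eef_rot: [0.733, 0.681, 0.0, -0.0]
ft_force: [-0.1, 0.1, -0.9]
width: 0.0867
time: 3.15
ee_pos: [0.4648, -0.1517, 0.2446]
eef_rot: [0.858, 0.513, 0.0, 0.0]
ft_force: [-0.3, 1.0, 0.3]
width: 0.0869
time: 3.65
ee_pos: [0.4705, -0.2718, 0.1986]
eef_rot: [0.932, 0.363, -0.0, 0.0]
ft_force: [0.1, 0.5, 0.2]
width: 0.0868
[ 0.4691 -0.2753  0.1974] [ 0.933  0.36  -0.001  0.001] [-0.28  0.21  0.83  1.75 -0.16  1.26 -0.25]
```

View pics/w1.png

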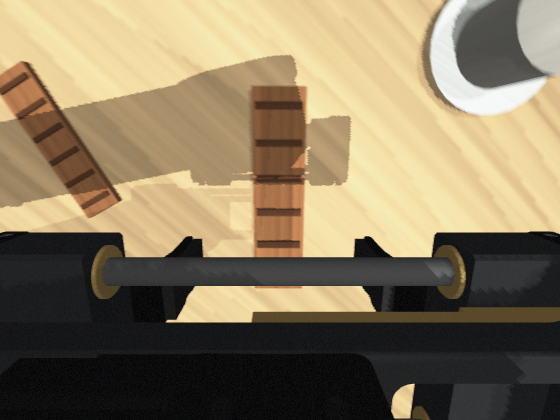

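The wrist view shows the ramp standing upright at u≈252–306, centred between the fingers at u≈190 and 367, with its far end at (280,87). The small ramp is at upper left. I'll check the alignment numerically.

```bash
python3 - <<'E'
from h import *
c=snap('wrist','w2')
P,img=cloud('w2')
v,u=np.indices(P.shape[:2])
hsv=cv2.cvtColor(img,cv2.COLOR_RGB2HSV).astype(int)
m=(u>225)&(u<345)&(v>75)&(v<235)&(P[...,2]>.009)&(P[...,2]<.03)
q=P[m];r=cv2.minAreaRect((q[:,:2]*1000).astype(np.float32));print(r,np.median(q[:,2]))
w,V=np.linalg.eigh(np.cov(q[:,:2].T));print(np.degrees(np.arctan2(V[1,1],V[0,1]))%180)
p,t=tip();print(p,t.as_quat())
# cross-axis coordinate of ramp in tool frame
tq=t.inv().apply(q-p);print('tool x range',np.percentile(tq[:,0],[0.5,99.5]),'tool y',np.percentile(tq[:,1],[1,50,99]))
plan(np.array([.4702,-.2720,.004]),down(-47.3),7)
E
```

```text
((494.2198486328125, -248.7120361328125), (172.61917114257812, 60.16291427612305), 42.59950637817383) 0.0155965853240847
42.63831517812906
[ 0.46904488 -0.27379177  0.19787857] [ 9.32394194e-01  3.61439492e-01 -1.48916916e-03  5.85562158e-04]
tool x range [-0.04928074  0.12182164] tool y [-0.03101828 -0.00167221  0.02774387]
[0.01,0,0.69,0,0,0],[0.01,0,0.69,0,0,-0.001],[0.01,-0.01,0.7,0,0.001,0],[0.01,0,0.69,0,0,-0.001],[0.01,0,0.69,0,0,0],
[0,0,0.69,0,0,0],[0.01,0,0.7,0,0.001,-0.001],
end [ 0.4703 -0.2721  0.0039] [ 0.931  0.364  0.    -0.   ] rot deg 0.4
```

```bash
python3 -m inch '[[0.01,-0.01,0.8,0,0,0],[0.01,-0.01,0.8,0,0,0],[0.01,-0.01,0.8,0,0,0],[0.01,-0.01,0.8,0,0,0],[0,0,0.8,0,0,0]]'
python3 -m inch '[[0,0,0.4,0,0,0],[0,0,0.3,0,0,0],[0,0,0.15,0,0,0],[0,0,0,0,0,0]]'
```

```text
time: 4.38
ee_pos: [0.4709, -0.2676, 0.0383]
eef_rot: [0.931, 0.365, 0.0, 0.0]
ft_force: [-0.6, 0.2, 0.2]
width: 0.0868
time: 4.88
ee_pos: [0.4712, -0.2676, 0.0056]
eef_rot: [0.931, 0.366, 0.0, 0.0]
ft_force: [0.8, -0.4, -0.7]
width: 0.0868
```

```bash
python3 -m inch '[[-0.05,0,0.05,0,0,0],[0,0,0,0,0,0],[0,0,0,0,0,0],[0,0,0,0,0,0],[0,0,0,0,0,0]]' -1 30
python3 -m inch '[[0,0,0,0,0,0],[0,0,0,0,0,0]]'
python3 -m inch '[[0,0,-0.3,0,0,0],[0,0,-0.7,0,0,0],[0,0,-0.8,0,0,0],[0,0,-0.8,0,0,0],[0,0,-0.6,0,0,0]]'
```

```text
time: 5.5
ee_pos: [0.4697, -0.2689, 0.0035]
eef_rot: [0.931, 0.366, 0.0, 0.0]
ft_force: [-0.5, 0.2, 2.0]
width: 0.0597
time: 5.75
ee_pos: [0.4697, -0.2688, 0.0035]
eef_rot: [0.931, 0.366, 0.0, 0.0]
ft_force: [-1.1, 0.6, 4.3]
width: 0.0596
time: 6.38
ee_pos: [0.4694, -0.2689, 0.133]
eef_rot: [0.931, 0.365, 0.0, 0.0]
ft_force: [0.5, -0.9, -1.5]
width: 0.0599
```

```bash
python3 - <<'E'
from h import *
c=snap('wrist','w3'); P,img=cloud('w3'); p,t=tip()
v,u=np.indices(P.shape[:2])
q=t.inv().apply((P-p).reshape(-1,3)).reshape(P.shape)
m=(u>200)&(u<360)&(v<240)&(q[...,2]<.02)&(q[...,2]>-.06)&(q[...,0]>.03)
x=q[m];print(m.sum(),'x',np.percentile(x[:,0],[1,50,99,99.8]),'y',np.percentile(x[:,1],[1,50,99]),'z',np.percentile(x[:,2],[5,50,95]))
A=np.c_[x[:,0],x[:,1],np.ones(len(x))];print('z fit',np.linalg.lstsq(A,x[:,2],rcond=None)[0])
print(cv2.minAreaRect((x[:,:2]*1000).astype(np.float32)),p)
for a in np.arange(.02,.13,.02):
    k=abs(x[:,0]-a)<.005; print(a,np.median(x[k,2]),np.percentile(x[k,1],[2,98]))
E
```

```text
24091 x [0.03112514 0.07887676 0.11719574 0.11781367] y [-0.03105578 -0.00152305  0.02777226] z [-0.01356293 -0.00938549 -0.00818636]
z fit [-0.00254472  0.00276509 -0.00970589]
((74.14778137207031, -1.6571807861328125), (88.29278564453125, 60.69874954223633), 0.0005234667914919555) [ 0.47049357 -0.26976836  0.13560514]
  return _methods._mean(a, axis=axis, dtype=dtype,
  ret = ret.dtype.type(ret / rcount)
Traceback (most recent call last):
IndexError: index -1 is out of bounds for axis 0 with size 0
```

View pics/w3.png

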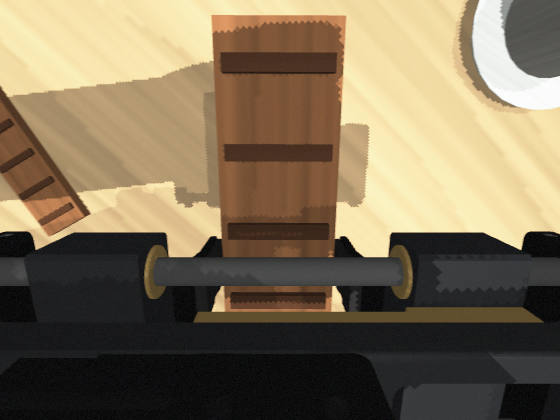

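The wrist view shows the board level and square in the jaws, its end at (280,15), so the TCP is about 2 mm past the board's centre. I'll plan the approach to a tilted pose above the landing.

```bash
cat >> h.py <<'E'
HY=np.radians(5.05); EX=np.array([-np.sin(HY),np.cos(HY),0]); EY=np.array([-np.cos(HY),-np.sin(HY),0]); EZ=np.array([0,0,1.])
O=np.array([.579,.139,0])
def H(x,y,z): return O+x*EX+y*EY+z*EZ
def toH(P): d=P-O; return np.stack([d@EX,d@EY,d@EZ],-1)
TH=np.radians(21.53)
def ramprot(th=TH):
    x=np.cos(th)*EX+np.sin(th)*EZ; z=np.sin(th)*EX-np.cos(th)*EZ; return R.from_matrix(np.stack([x,np.cross(z,x),z],1))
E
python3 - <<'E'
from h import *
tgt=H(-.151,0,.0485);print(tgt)
A=plan(H(-.165,0,.115)+[0,0,.0],ramprot(),10)
E
```

```text
[ 0.59229178 -0.01141386  0.0485    ]
[0.64,-0.24,0.05,0.008,0.017,-0.043],[0.66,-0.18,0.08,0.009,0.016,-0.043],[0.67,-0.12,0.1,0.008,0.017,-0.043],[0.67,-0.05,0.13,0.008,0.017,-0.043],[0.67,0,0.16,0.009,0.016,-0.043],
[0.65,0.07,0.17,0.008,0.017,-0.043],[0.65,0.14,0.2,0.008,0.017,-0.043],[0.62,0.19,0.21,0.009,0.016,-0.043],[0.6,0.25,0.24,0.008,0.017,-0.042],[0.56,0.31,0.25,0.009,0.017,-0.043],

end [ 0.5937 -0.0252  0.1149] [ 0.664  0.724  0.126 -0.138] rot deg 56.2
```

```bash
python3 -m inch '[[0.64,-0.24,0.05,0.008,0.017,-0.043],[0.66,-0.18,0.08,0.009,0.016,-0.043],[0.67,-0.12,0.1,0.008,0.017,-0.043],[0.67,-0.05,0.13,0.008,0.017,-0.043],[0.67,0,0.16,0.009,0.016,-0.043]]'
python3 -m inch '[[0.65,0.07,0.17,0.008,0.017,-0.043],[0.65,0.14,0.2,0.008,0.017,-0.043],[0.62,0.19,0.21,0.009,0.016,-0.043],[0.6,0.25,0.24,0.008,0.017,-0.042],[0.56,0.31,0.25,0.009,0.017,-0.043]]'
python3 -m inch '[[0,0,0,0,0,0],[0,0,0,0,0,0]]'
python3 - <<'E'
from h import *
snap('wrist','w4');snap('scene','s4')
p,t=tip();print(np.round(p,4),np.round(t.as_quat(),3),np.round(toH(p),4))
P,img=cloud('w4');h=toH(P)
L=(abs(h[...,2]-.08)<.006)&(h[...,0]>-.08)&(h[...,0]<0)&(abs(h[...,1])<.09)
x=h[L];print('landing',L.sum(),np.percentile(x,[1,50,99],axis=0))
g=(h[...,2]>.236)&(h[...,2]<.246)&(abs(h[...,1])<.06);print('grip',g.sum(),np.percentile(h[g],[1,50,99],axis=0) if g.any() else '')
E
```

```text
time: 7.05
ee_pos: [0.5307, -0.1456, 0.1207]
eef_rot: [0.821, 0.563, 0.064, -0.072]
ft_force: [0.2, -0.4, -0.8]
width: 0.0597
time: 7.68
ee_pos: [0.5924, -0.0234, 0.1101]
eef_rot: [0.662, 0.725, 0.125, -0.141]
ft_force: [0.0, -0.7, -0.6]
width: 0.0596
time: 7.92
ee_pos: [0.5919, -0.0251, 0.1102]
eef_rot: [0.664, 0.724, 0.124, -0.14]
ft_force: [-0.2, -0.1, -1.1]
width: 0.0597
[ 0.592  -0.0252  0.1105] [ 0.664  0.724  0.125 -0.14 ] [-0.1647  0.0015  0.1105]
landing 4074 [[-0.05891161 -0.07014025  0.07522754]
 [-0.03735812 -0.04801794  0.08047843]
 [-0.00800706  0.06892669  0.08527407]]
grip 0
```

View pics/w4.png

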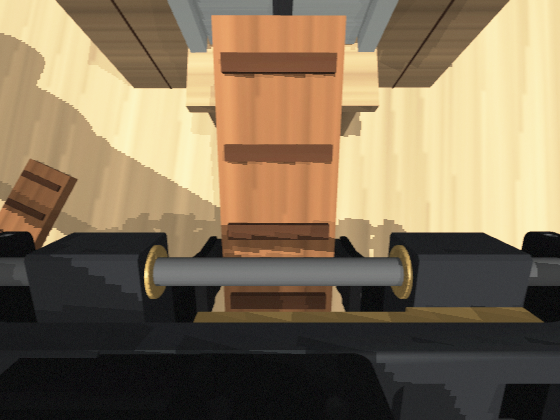

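View pics/s4.png

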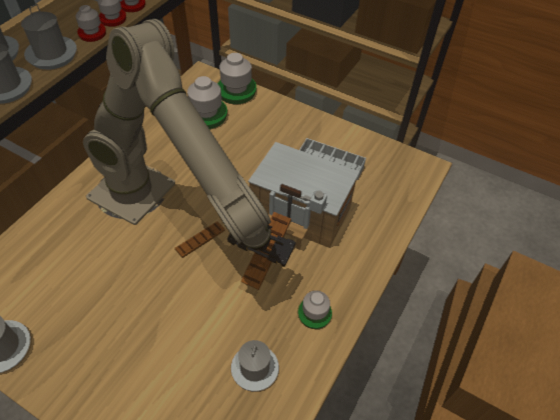

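The wrist view shows the board's upper end at (212–345, 15) centred over the landing, whose front edge runs from (188,108) to (378,108). The landing measures y -70 to 69 and its front edge x -59, so my house frame holds. I'll measure the board in it.

```bash
python3 - <<'E'
from h import *
P,img=cloud('w4');h=toH(P);v,u=np.indices(h.shape[:2])
p,t=tip();q=t.inv().apply((P-p).reshape(-1,3)).reshape(P.shape)
m=(u>200)&(u<360)&(v<240)&(q[...,2]<.02)&(q[...,2]>-.03)&(q[...,0]>.03)&(abs(q[...,1])<.045)&(h[...,2]>.1)
x=h[m];print(m.sum())
r=cv2.minAreaRect((x[:,:2]*1000).astype(np.float32));print('houseXY mm',r)
print('x max',np.percentile(x[:,0],99.5),'y',np.percentile(x[:,1],[1,99]))
k=m&(q[...,2]>-.012); c=np.polyfit(h[k][:,0],h[k][:,2],1);print('slope deg',np.degrees(np.arctan(c[0])),'tool slope',np.degrees(np.arcsin(t.as_matrix()[2,0])),'board top z at xmax',np.polyval(c,np.percentile(x[:,0],99.5)))
print('tool yaw in house',np.degrees(np.arctan2(t.as_matrix()[:,0]@EY,t.as_matrix()[:,0]@EX)),'roll',np.degrees(t.as_matrix()[2,1]))
plan(H(-.151,0,.055),ramprot(),4)
E
```

```text
24208
houseXY mm ((-99.56539916992188, 1.9047069549560547), (60.53605651855469, 83.36267852783203), 89.69876098632812)
x max -0.059116316447064686 y [-0.02758943  0.03120536]
slope deg 21.54183835418655 tool slope 21.60044039759972 board top z at xmax 0.16439251454391465
tool yaw in house -0.22193560949326938 roll -0.2895152556804745
[-0.05,0.01,0.35,0,0,0],[-0.05,0.01,0.36,-0.001,0,-0.001],[-0.04,0.01,0.35,0,0,0],[-0.05,0.01,0.36,-0.001,-0.001,-0.001],
end [ 0.5922 -0.0113  0.0549] [ 0.663  0.725  0.126 -0.137] rot deg 0.3
```

```bash
python3 -m inch '[[-0.05,0.01,0.35,0,0,0],[-0.05,0.01,0.36,0,0,0],[-0.04,0.01,0.35,0,0,0],[-0.05,0.01,0.36,-0.001,0,-0.001],[0,0,0,0,0,0]]'
python3 - <<'E'
from h import *
p,t=tip();print(np.round(toH(p),4),read_state()['ft_force'])
plan(H(-.151,0,.0485),ramprot(),3)
E
```

```text
time: 8.65
ee_pos: [0.5916, -0.0095, 0.0532]
eef_rot: [0.663, 0.725, 0.125, -0.14]
ft_force: [-0.4, -0.1, -1.0]
width: 0.0597
[-0.149   0.0005  0.0532] [-0.39154162 -0.13507856 -0.99703929]
[-0.03,0,0.03,-0.001,0,0],[-0.03,0.01,0.03,-0.001,-0.001,0],[-0.03,0,0.03,0,0,0],
end [ 0.5922 -0.0115  0.0486] [ 0.663  0.725  0.126 -0.138] rot deg 0.3
```

```bash
python3 -m inch '[[-0.03,0.01,0.03,0,0,0],[-0.03,0,0.03,0,0,0],[0,0,0,0,0,0]]'
python3 -m inch '[[-0.02,0,0.05,0,0,0],[0,0,0,0,0,0]]'
```

```text
time: 9.02
ee_pos: [0.5932, -0.0117, 0.0518]
eef_rot: [0.663, 0.725, 0.126, -0.139]
ft_force: [0.7, -0.8, -0.6]
width: 0.0596
time: 9.28
ee_pos: [0.5929, -0.0114, 0.0493]
eef_rot: [0.663, 0.725, 0.126, -0.139]
ft_force: [0.1, -0.4, -0.5]
width: 0.0595
```

```bash
python3 -m inch '[[-0.01,0,0.03,0,0,0],[-0.01,0,0.03,0,0,0],[0,0,0,0,0,0]]'
python3 - <<'E'
from h import *
snap('wrist','w5');snap('scene','s5');p,t=tip();print(toH(p))
for f in('w5','s5'):
    im=cv2.imread(f'pics/{f}.png')
    if f=='s5': cv2.imwrite('pics/s5z.png',cv2.resize(im[160:320,200:360],None,fx=3.7,fy=3.7,interpolation=cv2.INTER_CUBIC))
E
```

```text
time: 9.65
ee_pos: [0.5931, -0.0113, 0.0475]
eef_rot: [0.663, 0.725, 0.126, -0.139]
ft_force: [-1.8, 0.2, 4.4]
width: 0.0592
[-0.15091429 -0.00084819  0.04744186]
```

View pics/w5.png

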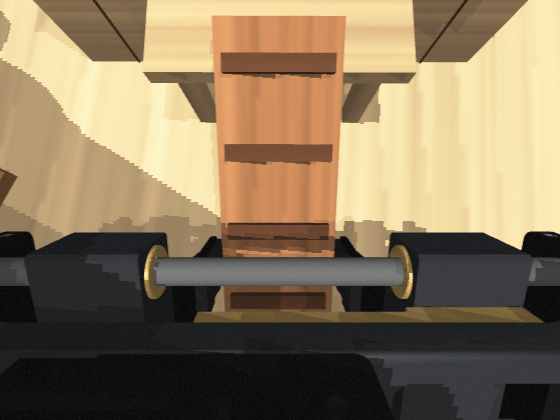

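View pics/s5z.png

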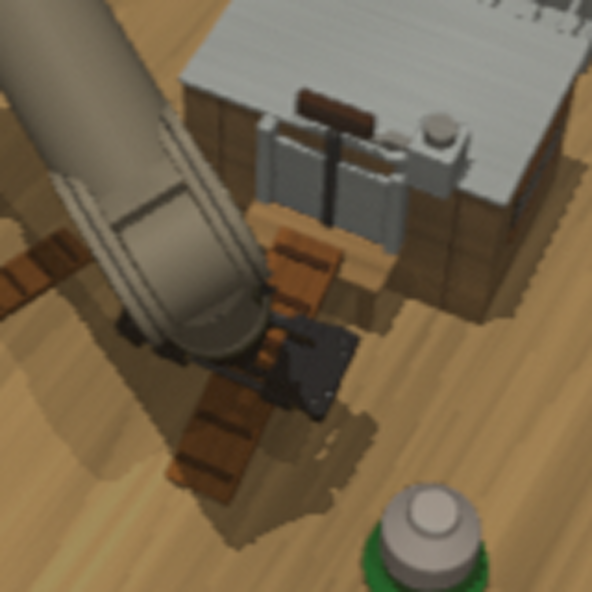

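There's a contact force of about 5 N. The board's end at (212–345, 15) lies beyond the landing's edge at v≈80 and is centred on it (145–415). I'm releasing.

```bash
python3 -m inch '[[0,0,0,0,0,0],[0,0,0,0,0,0],[0,0,0,0,0,0]]' 0.6
python3 - <<'E'
from h import *
snap('wrist','w6')
P,img=cloud('w6');h=toH(P);p,t=tip();print(toH(p))
v,u=np.indices(h.shape[:2])
q=t.inv().apply((P-p).reshape(-1,3)).reshape(P.shape)
m=(u>200)&(u<360)&(v<240)&(q[...,2]<.02)&(q[...,2]>-.03)&(q[...,0]>.03)&(abs(q[...,1])<.04)&(h[...,2]>.055)
# separate landing: keep points above line
hsv=cv2.cvtColor(img,cv2.COLOR_RGB2HSV).astype(int); m&=hsv[...,1]>100
x=h[m];print(m.sum(),cv2.minAreaRect((x[:,:2]*1000).astype(np.float32)),np.percentile(x[:,0],99.5),np.percentile(x[:,1],[1,99]))
k=m&(q[...,2]>-.012);c=np.polyfit(h[k][:,0],h[k][:,2],1);print(np.degrees(np.arctan(c[0])))
E
```

```text
time: 10.12
ee_pos: [0.593, -0.0112, 0.0468]
eef_rot: [0.663, 0.725, 0.126, -0.139]
ft_force: [1.0, -0.4, 0.2]
width: 0.0692
[-0.15088946 -0.0007385   0.04682879]
24786 ((-77.65450286865234, -0.7194671630859375), (100.75621032714844, 79.9433364868164), 0.12262720614671707) -0.044890679575132916 [-0.02998245  0.02955722]
19.69609372940836
```

```bash
python3 -m inch '[[0,0,-0.05,0,0,0],[0,0,-0.2,0,0,0],[0,0,-0.5,0,0,0],[0,0,-0.9,0,0,0],[0,0,-1,0,0,0]]' 1
python3 -m inch '[[0,0,-1,0,0,0],[0,0,-1,0,0,0],[0,0,-0.5,0,0,0]]'
python3 - <<'E'
from h import *
snap('scene','s7');snap('wrist','w7');snap('top','t7')
cv2.imwrite('pics/s7z.png',cv2.resize(cv2.imread('pics/s7.png')[160:320,200:360],None,fx=3.7,fy=3.7,interpolation=cv2.INTER_CUBIC))
p,t=tip();print(toH(p))
A=plan(H(.002,-.088,.30),down(-84.95),11)
E
```

```text
time: 10.8
ee_pos: [0.5967, -0.0512, 0.1477]
eef_rot: [0.663, 0.725, 0.126, -0.139]
ft_force: [-0.1, -0.0, 0.0]
width: 0.0868
time: 11.18
ee_pos: [0.6007, -0.0891, 0.2423]
eef_rot: [0.663, 0.725, 0.127, -0.137]
ft_force: [-0.0, -0.0, -0.6]
width: 0.0871
[-0.22805202 -0.00145209  0.24000549]
[0.54,0.2,0.07,-0.013,-0.013,0.067],[0.56,0.12,0.05,-0.013,-0.013,0.068],[0.57,0.03,0.04,-0.012,-0.013,0.067],[0.57,-0.04,0.03,-0.013,-0.012,0.067],[0.56,-0.13,0.01,-0.013,-0.013,0.068],
[0.54,-0.2,-0.01,-0.013,-0.013,0.067],[0.5,-0.28,-0.03,-0.013,-0.013,0.067],[0.46,-0.34,-0.06,-0.013,-0.013,0.067],[0.41,-0.4,-0.07,-0.012,-0.013,0.068],[0.34,-0.46,-0.1,-0.013,-0.012,0.067],
[0.27,-0.49,-0.11,-0.013,-0.013,0.067],
end [0.6665 0.1488 0.2999] [ 0.999  0.045  0.    -0.   ] rot deg 92.0
```

View pics/s7z.png

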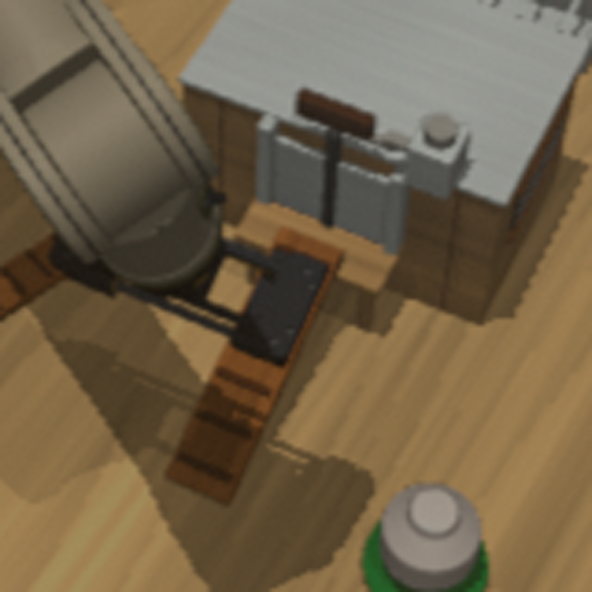

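View pics/w7.png

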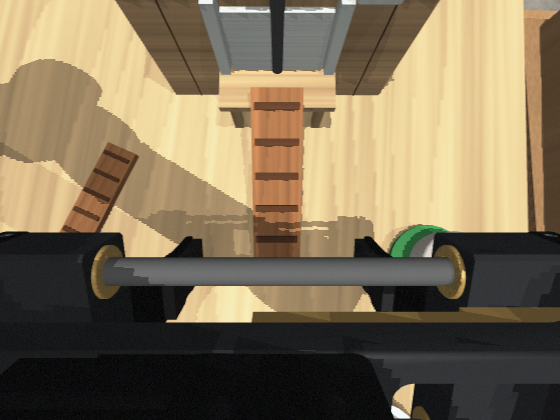

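The ramp stayed put. In the wrist view its upper end at (252–303, 88) lies past the landing's edge at v≈108, centred between the door guides and square. Next is the button, with the fingers shut and lifting first.

```bash
python3 -m inch '[[0.2,0,-0.9,0,0,0],[0.2,0,-0.9,0,0,0]]' -1 20
python3 - <<'E'
from h import *
P,img=cloud('w7');h=toH(P);p,t=tip()
b=(h[...,2]>.244)&(h[...,2]<.255)&(abs(h[...,0])<.03)&(abs(h[...,1]+.088)<.03);print('button',b.sum())
hsv=cv2.cvtColor(img,cv2.COLOR_RGB2HSV).astype(int);v,u=np.indices(b.shape)
m=(u>235)&(u<320)&(v>80)&(v<235)&(hsv[...,1]>120)&(abs(h[...,1])<.045)&(h[...,2]>.02)
x=h[m];r=cv2.minAreaRect((x[:,:2]*1000).astype(np.float32));print('ramp',m.sum(),r,np.percentile(x[:,0],99.8))
A=plan(H(.002,-.088,.29),down(-84.95),11)
E
```

```text
time: 11.58
ee_pos: [0.6009, -0.098, 0.3111]
eef_rot: [0.663, 0.725, 0.125, -0.14]
ft_force: [1.0, 0.5, 1.0]
width: 0.0745
button 0
ramp 7311 ((-125.61476135253906, -1.5230846405029297), (62.852935791015625, 163.302001953125), 89.9327163696289) -0.044983602166441435
[0.49,0.2,0.25,-0.013,-0.013,0.067],[0.52,0.12,0.23,-0.013,-0.012,0.068],[0.53,0.04,0.23,-0.013,-0.013,0.067],[0.54,-0.04,0.21,-0.013,-0.013,0.067],[0.54,-0.12,0.19,-0.013,-0.013,0.068],
[0.52,-0.21,0.17,-0.013,-0.012,0.067],[0.49,-0.27,0.16,-0.013,-0.013,0.067],[0.44,-0.35,0.13,-0.013,-0.013,0.068],[0.4,-0.41,0.12,-0.013,-0.012,0.067],[0.34,-0.47,0.09,-0.014,-0.013,0.067],
[0.27,-0.51,0.07,-0.013,-0.013,0.068],
end [0.6665 0.1489 0.2898] [ 0.999  0.044 -0.     0.   ] rot deg 92.1
```

```bash
python3 -m inch '[[0.49,0.2,0.25,-0.013,-0.013,0.067],[0.52,0.12,0.23,-0.013,-0.012,0.068],[0.53,0.04,0.23,-0.013,-0.013,0.067],[0.54,-0.04,0.21,-0.013,-0.013,0.067],[0.54,-0.12,0.19,-0.013,-0.013,0.068]]'
python3 -m inch '[[0.52,-0.21,0.17,-0.013,-0.012,0.067],[0.49,-0.27,0.16,-0.013,-0.013,0.067],[0.44,-0.35,0.13,-0.013,-0.013,0.068],[0.4,-0.41,0.12,-0.013,-0.012,0.067],[0.34,-0.47,0.09,-0.014,-0.013,0.067]]'
python3 -m inch '[[0.27,-0.51,0.07,-0.013,-0.013,0.068],[0,0,0,0,0,0],[0,0,0,0,0,0]]'
python3 - <<'E'
from h import *
snap('scene','s8');snap('wrist','w8');p,t=tip();s=read_state();print(p,toH(p),np.round(t.as_quat(),3),np.round(s['joint_positions'],2))
cv2.imwrite('pics/s8z.png',cv2.resize(cv2.imread('pics/s8.png')[160:320,200:360],None,fx=3.7,fy=3.7,interpolation=cv2.INTER_CUBIC))
plan(H(.002,-.088,.256),down(-84.95),3)
E
```

```text
time: 12.2
ee_pos: [0.6309, 0.0146, 0.3007]
eef_rot: [0.888, 0.447, 0.073, -0.082]
ft_force: [0.6, -0.1, -0.4]
width: 0.0252
time: 12.82
ee_pos: [0.6608, 0.127, 0.291]
eef_rot: [0.993, 0.112, 0.013, -0.013]
ft_force: [0.5, -0.4, -0.7]
width: 0.0005
time: 13.2
ee_pos: [0.6669, 0.1476, 0.2893]
eef_rot: [0.999, 0.044, 0.001, 0.001]
ft_force: [-0.1, -0.3, 0.6]
width: 0.0003
[0.66705766 0.14687048 0.29007237] [ 8.86515912e-05 -8.84086465e-02  2.90072373e-01] [0.999 0.043 0.001 0.001] [-0.73  0.5   0.7   1.21 -0.31  1.54 -1.57]
[0,-0.02,0.28,0,0,0],[-0.01,-0.01,0.29,0,-0.001,-0.001],[0,-0.02,0.28,0.001,0,0],
end [0.6665 0.1488 0.2561] [ 0.999  0.044  0.    -0.   ] rot deg 0.2
```

View pics/s8z.png

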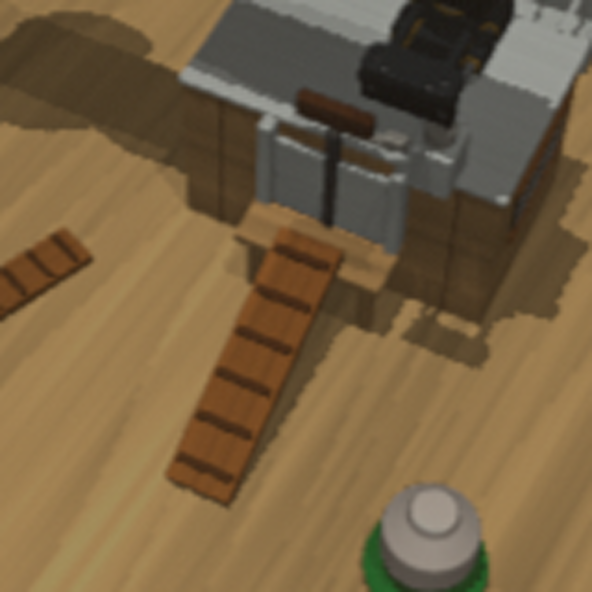

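View pics/w8.png

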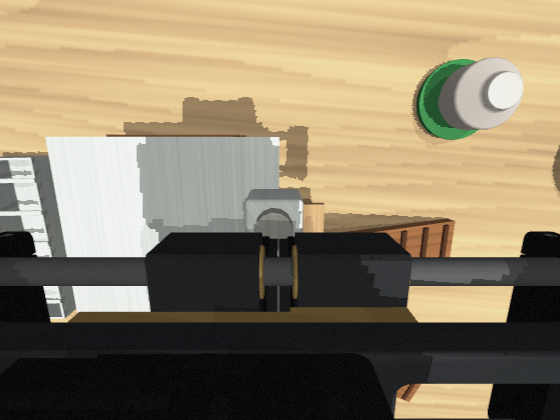

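The scene view shows the ramp leaning squarely on the landing. The wrist view shows the button at about (272,215), just under the shut fingers. Pressing now.

```bash
python3 -m inch '[[0,-0.02,0.28,0,0,0],[0,-0.02,0.29,0,0,0],[0,-0.02,0.25,0,0,0],[0,0,0,0,0,0]]'
python3 -m inch '[[0,0,0.1,0,0,0],[0,0,0.1,0,0,0],[0,0,0,0,0,0]]'
```

```text
time: 13.8
ee_pos: [0.6665, 0.1508, 0.2558]
eef_rot: [0.999, 0.044, 0.0, 0.001]
ft_force: [0.1, 0.1, 0.6]
width: 0.0006
time: 14.18
ee_pos: [0.6671, 0.1506, 0.249]
eef_rot: [0.999, 0.044, 0.001, 0.001]
ft_force: [0.2, 0.0, -1.6]
width: 0.0004
```

```bash
python3 -m inch '[[0,0,0.07,0,0,0],[0,0,0.05,0,0,0],[0,0,0,0,0,0]]'
```

```text
time: 14.55
ee_pos: [0.6671, 0.1506, 0.2442]
eef_rot: [0.999, 0.044, 0.001, 0.001]
ft_force: [0.0, 0.1, 0.5]
width: 0.0002
```

```bash
python3 -m inch '[[0,0,0.05,0,0,0],[0,0,0.03,0,0,0],[0,0,0,0,0,0]]'
```

```text
time: 14.92
ee_pos: [0.6671, 0.1506, 0.2416]
eef_rot: [0.999, 0.044, 0.001, 0.001]
ft_force: [-0.5, -0.2, 4.4]
width: 0.0004
```

```bash
python3 -m inch '[[0,0,0.05,0,0,0],[0,0,0,0,0,0]]'; python3 -m inch '[[0,0,0.05,0,0,0],[0,0,0,0,0,0]]'
```

```text
time: 15.18
ee_pos: [0.6672, 0.1507, 0.2415]
eef_rot: [0.999, 0.044, 0.002, 0.0]
ft_force: [-6.1, -1.6, 16.1]
width: 0.0008
time: 15.42
ee_pos: [0.6673, 0.1506, 0.2413]
eef_rot: [0.999, 0.044, 0.002, -0.0]
ft_force: [-11.5, -1.2, 26.5]
width: 0.0006
```

It hit a hard stop at 0.2413, which is the full 8 mm of travel with 26 N on it. I'll lift off and check from above while moving to the handle.

```bash
python3 -m inch '[[0,0,-0.3,0,0,0],[0,0,-0.5,0,0,0],[0,0,-0.7,0,0,0],[0,0,0,0,0,0]]'
python3 - <<'E'
from h import *
p,t=tip();print(toH(p));plan(H(-.010,0,.30),down(-84.95),5)
E
```

```text
time: 15.92
ee_pos: [0.6678, 0.1505, 0.2991]
eef_rot: [0.999, 0.043, 0.003, 0.001]
ft_force: [-0.3, -0.9, 0.1]
width: 0.0006
[ 0.00364497 -0.08949254  0.29905748]
[-0.45,0.07,-0.01,0,0,0],[-0.44,0.07,0,0,-0.001,0],[-0.45,0.07,-0.01,0,0,0],[-0.45,0.06,-0.01,0.001,-0.001,0],[-0.45,0.07,0,0,0,-0.001],

end [0.5797 0.1292 0.3   ] [ 0.999  0.045  0.    -0.   ] rot deg 0.3
```

```bash
python3 -m inch '[[-0.45,0.07,-0.01,0,0,0],[-0.44,0.07,0,0,-0.001,0],[-0.45,0.07,-0.01,0,0,0],[-0.45,0.06,-0.01,0,-0.001,0],[-0.45,0.07,0,0,0,0]]' 0.1 40
python3 -m inch '[[0,0,0,0,0,0],[0,0,0,0,0,0]]'
python3 - <<'E'
from h import *
snap('scene','s9');snap('wrist','w9');snap('top','t9');p,t=tip();print(toH(p))
cv2.imwrite('pics/s9z.png',cv2.resize(cv2.imread('pics/s9.png')[160:320,200:360],None,fx=3.7,fy=3.7,interpolation=cv2.INTER_CUBIC))
P,img=cloud('w9');h=toH(P)
b=(h[...,2]>.2385)&(abs(h[...,0])<.03)&(abs(h[...,1]+.088)<.025)&(h[...,2]<.26);print('button',b.sum(),np.percentile(h[b],[5,50,95],axis=0) if b.any() else '')
E
```

```text
time: 16.55
ee_pos: [0.578, 0.1293, 0.2971]
eef_rot: [0.999, 0.044, -0.002, 0.001]
ft_force: [0.1, -0.1, 0.1]
width: 0.0421
time: 16.8
ee_pos: [0.5791, 0.1297, 0.2978]
eef_rot: [0.999, 0.044, -0.001, 0.001]
ft_force: [0.3, -0.3, -0.2]
width: 0.0475
[-0.0095644   0.00057434  0.29790794]
button 1309 [[-0.00762176 -0.09989092  0.24000927]
 [ 0.0034151  -0.08907213  0.24131852]
 [ 0.01441839 -0.07793267  0.24253904]]
```

View pics/w9.png

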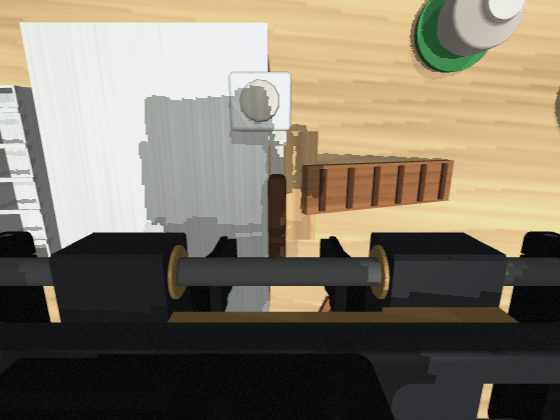

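View pics/s9z.png

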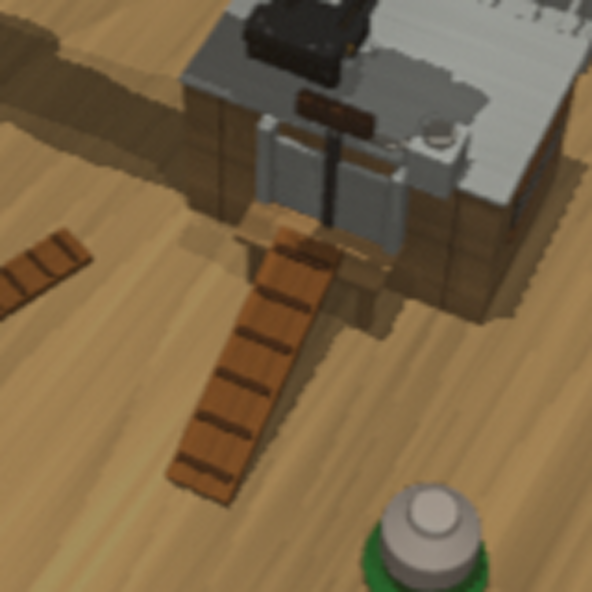

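The button top is at 0.2413, so it stayed fully in. The wrist view shows the bar at u≈268–287, centred between the fingers at u≈235 and 321. I'll descend and grip.

```bash
python3 -m inch '[[0,0,0.5,0,0,0],[0,0,0.6,0,0,0],[0,0,0.5,0,0,0],[0,0,0.4,0,0,0],[0,0,0.15,0,0,0]]'
python3 -m inch '[[0,0,0,0,0,0]]'
python3 - <<'E'
from h import *
p,t=tip();print(toH(p),np.round(t.as_matrix(),3).tolist())
E
```

```text
time: 17.58
ee_pos: [0.5786, 0.1291, 0.2114]
eef_rot: [0.999, 0.044, -0.002, 0.001]
ft_force: [0.7, -0.3, 0.2]
width: 0.0476
time: 17.7
ee_pos: [0.5788, 0.1292, 0.2123]
eef_rot: [0.999, 0.044, -0.001, 0.001]
ft_force: [-0.2, 0.5, -0.3]
width: 0.048
[-0.00979272  0.00101893  0.21232165] [[0.996, 0.087, -0.002], [0.087, -0.996, -0.002], [-0.002, 0.002, -1.0]]
```

```bash
python3 -m inch '[[0,0,0,0,0,0],[0,0,0,0,0,0],[0,0,0,0,0,0],[0,0,0,0,0,0],[0,0,0,0,0,0]]' -1 40
python3 -m inch '[[0,0,-0.1,0,0,0],[0,0,-0.2,0,0,0],[0,0,-0.2,0,0,0]]'
```

```text
time: 18.32
ee_pos: [0.5787, 0.1304, 0.2125]
eef_rot: [0.999, 0.044, -0.001, 0.0]
ft_force: [-0.9, 5.0, 0.9]
width: 0.0136
time: 18.7
ee_pos: [0.5786, 0.1303, 0.2326]
eef_rot: [0.999, 0.044, -0.001, 0.0]
ft_force: [1.3, 5.2, -1.3]
width: 0.0137
```

```bash
python3 -m inch '[[0,-0.02,-0.2,0,0,0],[0,0,-0.2,0,0,0],[0,0,-0.2,0,0,0],[0,0,-0.1,0,0,0]]'
python3 -m inch '[[0,0,-0.15,0,0,0],[0,0,-0.2,0,0,0],[0,0,-0.2,0,0,0],[0,0,-0.2,0,0,0]]'
```

```text
time: 19.2
ee_pos: [0.5787, 0.1303, 0.2608]
eef_rot: [0.999, 0.044, -0.001, 0.001]
ft_force: [-0.3, 5.2, -1.7]
width: 0.0138
time: 19.7
ee_pos: [0.5786, 0.1303, 0.2903]
eef_rot: [0.999, 0.044, -0.001, 0.001]
ft_force: [1.0, 4.8, -5.1]
width: 0.0136
```

```bash
python3 -m inch '[[0,-0.03,-0.2,0,0,0],[0,0,-0.2,0,0,0],[0,0,-0.2,0,0,0],[0,0,-0.1,0,0,0],[0,0,0,0,0,0]]'
python3 -m inch '[[0,0,-0.1,0,0,0],[0,0,-0.05,0,0,0],[0,0,0,0,0,0]]'
```

```text
time: 20.32
ee_pos: [0.5787, 0.1306, 0.3186]
eef_rot: [0.999, 0.043, -0.001, 0.001]
ft_force: [-2.5, -2.7, -2.2]
width: 0.0136
time: 20.7
ee_pos: [0.5785, 0.1307, 0.3227]
eef_rot: [0.999, 0.043, -0.002, 0.002]
ft_force: [2.0, -5.1, -18.4]
width: 0.0134
```

The second stop was met at +110 mm, with the pull rising to 18 N. I'll ease it slightly and check that it holds.

```bash
python3 -m inch '[[0,0.01,0.02,0,0,0],[0,0,0,0,0,0],[0,0,0,0,0,0],[0,0,0,0,0,0]]'
python3 - <<'E'
from h import *
snap('scene','s10');snap('wrist','w10');p,t=tip();print(toH(p),read_state()['ft_force'])
cv2.imwrite('pics/s10z.png',cv2.resize(cv2.imread('pics/s10.png')[130:320,180:370],None,fx=3.1,fy=3.1,interpolation=cv2.INTER_CUBIC))
P,img=cloud('s10');h=toH(P);g=cv2.cvtColor(img,cv2.COLOR_RGB2HSV)
m=(h[...,2]>.33)&(h[...,2]<.36)&(abs(h[...,1])<.05)&(abs(h[...,0]+.01)<.02);print('grip region z',m.sum(),np.percentile(h[m],[1,50,99],axis=0) if m.any() else '')
# door: points on front plane between guides
d=(abs(h[...,0]+.008)<.012)&(abs(h[...,1])<.05)&(h[...,2]>.09)&(h[...,2]<.30);print('door z',np.percentile(h[d][:,2],[1,5,50,95,99]),d.sum())
b=(h[...,2]>.02)&(h[...,2]<.13)&(h[...,0]<-.03)&(h[...,0]>-.28)&(abs(h[...,1])<.045)
x=h[b];print('ramp-ish',cv2.minAreaRect((x[:,:2]*1000).astype(np.float32)))
E
```

```text
time: 21.2
ee_pos: [0.5786, 0.1307, 0.3227]
eef_rot: [0.999, 0.043, -0.002, 0.001]
ft_force: [2.1, -4.6, -20.7]
width: 0.0138
[-0.00823179  0.00116847  0.32273355] [  0.48668316  -4.4559391  -20.16342815]
grip region z 84 [[-0.02166893 -0.04813933  0.33006209]
 [-0.01314458 -0.02628494  0.3421216 ]
 [-0.00340689 -0.00877565  0.35549988]]
door z [0.14266255 0.14898019 0.19668671 0.25926207 0.28433404] 630
ramp-ish ((-148.81787109375, -3.7850341796875), (238.72598266601562, 89.3962631225586), 2.0473077297210693)
```

View pics/s10z.png

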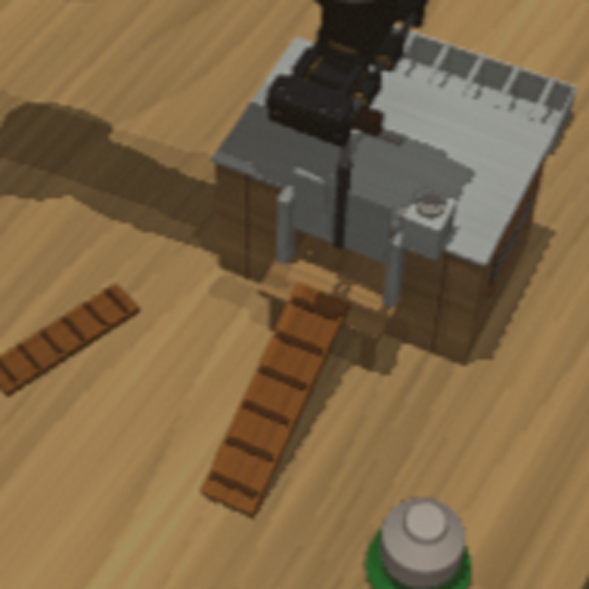

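View pics/w10.png

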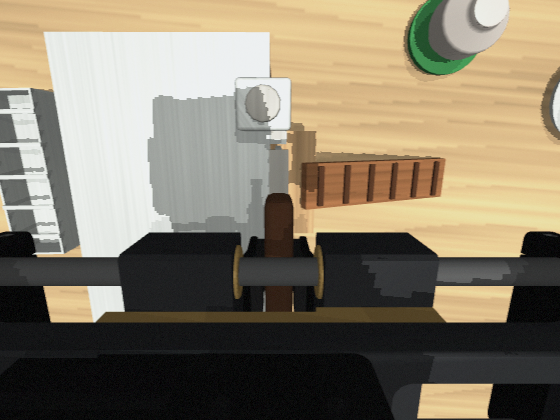

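```bash
python3 -m inch '[[0,0,0.02,0,0,0],[0,0,0,0,0,0],[0,0,0,0,0,0],[0,0,0,0,0,0]]'
python3 -m inch '[[0,0,0,0,0,0],[0,0,0,0,0,0],[0,0,0,0,0,0],[0,0,0,0,0,0]]'
```

```text
time: 21.8
ee_pos: [0.5786, 0.1307, 0.3227]
eef_rot: [0.999, 0.043, -0.001, 0.001]
ft_force: [0.1, -5.7, -16.1]
width: 0.0136
time: 22.3
ee_pos: [0.5786, 0.1307, 0.3227]
eef_rot: [0.999, 0.043, -0.001, 0.001]
ft_force: [0.0, -5.5, -15.7]
width: 0.0138
```

The pull is steady: TCP height 0.3227, about 16 N (4–5 N of door weight, the rest against the stop), no slip. The door's lower edge is at about 0.142, the button is in, and the ramp hasn't moved. Handing in.

```bash
python3 -c "
from bench import close_job,read_state
s=read_state();print(s['time'],s['ee_pos'],s['ft_force'],s['width']);print(close_job())"
```

```text
22.3 [0.57862329 0.13072088 0.32267508] [  0.02084998  -5.45085973 -15.66715905] 0.013842886595042955
the job is handed in; nothing more can be done
None
```

The job is done and handed in at 22.3 s; the hand-in gives no verdict.

- **Ramp:** I leaned the larger ramp on the landing, cleats up, and let go. Its underside overlaps the landing by about 20 mm. Seen from the wrist after release, it was within about 1.5 mm of centre and 0.1° of square.
- **Button:** I pressed it in until it stopped hard. The camera then read its top at 241 mm, which is the full 8 mm of travel. The press peaked at 26 N.
- **Handle:** I pulled it up 110 mm, past the first stop to the second. The arm is still holding it there with a 40 N grip and about 16 N of pull, and the height stayed steady. The door's lower edge is at about 142 mm, where a fully raised door should be.

- **One check disagreed:** a rough measurement of the ramp from the scene camera, taken after the door was raised, read 2° off square and 4 mm off centre. It caught parts of the landing and came out 89 mm wide instead of 60 mm, so I trusted the cleaner wrist measurement. In the pictures the ramp had not moved.
- **Force readings:** there was a steady side force of about 5 N on the handle while holding it. The largest force I saw was the button press.
- **Bystanders:** I didn't go near the drinker, feeder or trough, and I didn't measure them again at the end.

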